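Call the caster and point out the pouring order

ROBOT

A 7-joint arm with a two-finger parallel gripper is mounted at the origin on a cart in front of the work surface, level with it; the furniture and walls round the work are solid. World frame = base frame: x ahead of the robot, y to its left, z up, the work surface at z = 0. Lengths are in m, angles in rad, forces in N, time in s.
With the tool pointing down it reaches from about 0.425 to 0.875 m from the base axis. Payload 4.7 kg.
Tool frame: the origin (TCP) lies between the finger pads, 19 mm behind the fingertips; this is the grasp point; z points along the fingers, y is the line along which they close (so a half turn about z gives the same grasp; the last joint's range is limited). The gripper opens to 87 mm and grips with 3 to 60 N. Pads are 19 mm wide; open, the fingers measure 117 mm over their backs; the gripper's body (75 mm by 190 mm) begins 51 mm behind the grasp point.
Start: joints at [1.21, 0.321, -0.07, 1.45, 0.023, 1.371, -0.057], TCP at [0.238, -0.605, 0.241] pointing down, gripper open.
Joint ranges: [-2.86, 2.86], [-0.3, 2.09], [-1.38, 1.24], [0.06, 2.45], [-1.56, 4.7], [0.09, 2.05], [-2.69, 2.69]. Speed limits (rad/s): [2.57, 2.57, 3.14, 3.14, 3.14, 3.14, 3.14].

INTERFACE

Orientations are given as a 3x3 rotation matrix whose columns are the frame's x, y, z axes.
In Python, from station import env gives the robot as it stands.
- The arm moves only by the shell command python3 -m handwheel 'ROWS' [FORCE]. ROWS is text: rows parted by semicolons, each of 7 numbers parted by spaces: the turn, a rotation vector about the world's x, y, z in degrees, then the shift along the world's x, y, z in m, then the opening, from 0 (shut) to 1 (fully open). A call has exactly 8 rows; each row shifts and turns the commanded pose from where the row before left it; what a row does not reach is not made up. A row lasts 1/10 s, in which the tool goes at most 50 mm and 8.59 degrees, less where a joint would pass 70% of its speed; a pose out of reach is approached as far as the arm can. A call is refused whole if a number of a shift passes 0.05 or a number of a turn 8.59, either way. A call with a gripper value outside its range is refused whole. The fingers move at their own pace and stop on an object; FORCE is the grip in N (left out, the last holds). Time passes only in rows, so rows that do not move let the fingers close, or fill a call up. It gives the time, the measured TCP pose, the force, the opening and the grip force at its end, in the units of the state.
- env.observe(): the state, without advancing time (a new reading comes with each control period).
- env.camera(name): name is "scene" or "top" or "wrist"; returns a dict with "color" (420x560x3 uint8, red, green, blue), "depth" (420x560 float32, m along the optical axis (not along the pixel's ray), 0 where there is no reading), "fx", "fy", "cx", "cy" (pixels), "dist" ([k1, k2, p1, p2, k3] as OpenCV has them; the pictures are not rectified), "cam_to_world" (4x4, takes a point from camera to world coordinates); the wrist camera has in their place "hand_eye" (4x4, takes a point from camera to tool coordinates, whose origin is the TCP and whose axes are the flange's). Camera axes: x right, y up, looking along -z (the intrinsics and any distortion apply to the point x, -y, -z); pixel columns grow to the right and rows downward; lengths in m; the calibration is good to about 2 mm. A picture is of the moment at which its call begins: read the wrist's pose just before it.
- env.close_job(): hands the job in; it is judged then, once.
Trained networks look in the newest picture that a camera, given by its name, has taken for a name from the list of things; names that differ only in an ending like _2 or _b are one class to them, and where a whole thing is asked for, a point or a joint stands for the part that bears it (a point fixed in the world has none). Each returns a list of dicts, best first, with "p" (0 to 1); they miss things now and then, are a little off and sometimes report something else, mostly with a low value. They report only what shows in the picture. A call takes as long as a camera call.
- env.search_frame(thing, camera): "position" ([column, row] in pixels, amid what is visible of it).
- env.pinpoint(thing, camera): "position" ([column, row] in pixels: a listed point, or the origin of a listed thing).
The state is a dict: "t": time; "q": joint angles; "dq": joint speeds; "joint_efforts": joint torques, N m; "ee_pos": TCP position; "tool_rot": TCP orientation; "contact_force": force on the tool from outside, world axes, zero at the start; "ft_torque": the same for the moment, N m; "opening": finger opening in m; "grasp_force": force on a finger pad.
Only numpy, scipy, OpenCV 4.12 (cv2) and the standard library are available. Lean on these libraries where they do the work, as an engineer would, in place of code of your own. Each camera call takes 0.05 s, during which the arm holds its last target. There are 200 camera calls.

TASK

Press the push button on the grey call box fully down and let it go, to call the caster. Then show by pointing, without touching, which two of the four things standing out on the bench are to be poured (the similar things along the wall do not count): bring the fingertips, fingers pointing down, a few centimetres above the small sprue pin on top of the closed cube-shaped mould and dwell there for two seconds, then do the same above the middle of the open mouth of the square form, and finish the program while still pointing there. Do not point at the arch-shaped block or the round cup, which are not poured, and do not touch these, the tape roll or the little wax figure.

Things in the scene. Friction and masses are not known exactly. Their poses are not given: they have to be found in the camera images.
- call_box: small grey painted box fixed to the bench, 84 x 84 mm, its top 60 mm above the bench, one round push button in the middle of its top; stands near the front, between the moulds. Origin: centre of its underside, z up
- call_button_top (a point): centre of the top face of the call box's push button (grey plastic, 36 mm across, in a black collar); 82 mm above the bench with the button up; the point goes down with the button, which is pressed straight down
- call_button (a joint): travel of the push button: 0 m up, 0.006 m fully down; it springs up by itself, about 5 N holds it fully down. It counts as pressed from 0.0045 m
- cube_mould: closed cube-shaped mould of yellow board, 105 x 108 mm foot and 126 mm high with the sprue pin (the box itself 108 mm high), loose. Origin: centre of its underside, z up
- sprue (a point): top of the sprue pin, an upright peg 12 mm across and 18 mm high on the top of the cube mould, near its middle; 126 mm above the bench; z up
- cube_form: open-topped hollow square form of yellow board, 83 x 83 mm, 118 mm high, walls 7.5 mm, loose. Origin: centre of its underside, z up
- form_mouth (a point): middle of the square form's open mouth, level with its rim, 118 mm above the bench; z up
- arch_block: arch-shaped pink block (two legs under a top bar), 60 x 110 mm, 125 mm high, loose; not to be pointed at. Origin: centre of its underside, z up
- arch_top (a point): middle of the flat top of the arch block, 125 mm above the bench
- round_cup: pale round plastic cup, 80 mm across, 108 mm high, open at the top, loose; not to be pointed at. Origin: centre of its underside, z up
- cup_mouth (a point): middle of the round cup's mouth, level with its rim, 108 mm above the bench
- tape_roll: roll of masking tape lying flat, 110 mm across, 60 mm high, bystander. Origin: centre of its underside, z up
- figure: small pawn-like standing wax figure, 20 mm across, 40 mm high, loose bystander. Origin: centre of its underside, z up

How it is judged:
By the outcome, as a careful person would: the job done as asked, in the order asked, and still so for the second after the job is handed in, with the robot touching nothing.
It also fails if it takes over 53 s, if anything falls off the work surface, if the arm or the gripper's body presses on something with over 40 N, if the wrist force passes 120 N, or if a joint passes its speed limit or range.

## Working session

There is one attempt and no reset: what is moved stays moved. The work goes in short steps, Python scripts to look and compute and a shell command to move; the robot and the scene stay as the last step left them, time stands still between calls to the robot, and variables do not carry over. Pictures are saved under pics/ and viewed, at most 10 in all, crops included, and the job is handed in when it is done.

```bash
mkdir -p pics; cat > h.py <<'E'
import numpy as np, cv2
from station import env
def ray_pt(c,px,z=None,cam2w=None):
    """pixel -> world: on plane z (if given) else by depth"""
    K=np.array([[c['fx'],0,c['cx']],[0,c['fy'],c['cy']],[0,0,1]])
    u=cv2.undistortPoints(np.array([[px]],float),K,np.array(c['dist'],float))[0,0]
    d=np.array([u[0],-u[1],-1.]); T=np.array(c['cam_to_world']) if cam2w is None else cam2w
    o=T[:3,3]; r=T[:3,:3]@d
    if z is None: s=c['depth'][int(round(px[1])),int(round(px[0]))]
    else: s=(z-o[2])/r[2]
    return o+s*r
Z=dict(call_button_top=.082,sprue=.126,form_mouth=.118,arch_top=.125,cup_mouth=.108,tape_roll=0.,figure=0.,call_box=0.,cube_mould=0.,cube_form=0.)
E
python3 - <<'E'
from h import *
for n in ("top","scene"):
    c=env.camera(n); cv2.imwrite(f'pics/{n}.png',c['color'][...,::-1])
    for t,z in Z.items():
        for r in env.pinpoint(t,n)[:4]:
            print(n,t,round(r['p'],2),np.round(r['position']),np.round(ray_pt(c,r['position'],z),3))
s=env.observe(); print(s['t'],s['ee_pos'],np.round(s['tool_rot'],3),s['opening'])
E
```

```text
top call_button_top 0.53 [269. 229.] [0.439 0.012 0.082]
top sprue 0.79 [332. 193.] [ 0.55  -0.193  0.126]
top form_mouth 0.85 [215. 187.] [0.574 0.189 0.118]
top arch_top 0.64 [395. 222.] [ 0.455 -0.391  0.125]
top cup_mouth 0.7 [330. 199.] [ 0.534 -0.187  0.108]
top cup_mouth 0.63 [161. 223.] [0.457 0.364 0.108]
top tape_roll 0.7 [268. 180.] [0.625 0.019 0.   ]
top figure 0.48 [322. 248.] [ 0.377 -0.172  0.   ]
top call_box 0.69 [270. 230.] [0.441 0.01  0.   ]
top cube_mould 0.87 [326. 200.] [ 0.549 -0.188  0.   ]
top cube_mould 0.41 [269. 178.] [0.63  0.015 0.   ]
top cube_form 0.71 [220. 198.] [0.56  0.189 0.   ]
scene call_button_top 0.61 [300. 226.] [0.428 0.014 0.082]
scene sprue 0.93 [285. 178.] [ 0.57  -0.205  0.126]
scene sprue 0.28 [340. 198.] [ 0.353 -0.11   0.126]
scene form_mouth 0.84 [226. 231.] [0.564 0.178 0.118]
scene arch_top 0.62 [338. 168.] [ 0.44  -0.356  0.125]
scene cup_mouth 0.87 [228. 281.] [0.452 0.36  0.108]
scene cup_mouth 0.65 [336. 224.] [0.323 0.013 0.108]
scene tape_roll 0.6 [241. 242.] [0.612 0.03  0.   ]
scene figure 0.38 [335. 226.] [ 0.389 -0.176  0.   ]
scene call_box 0.59 [296. 252.] [0.436 0.022 0.   ]
scene cube_mould 0.71 [286. 216.] [ 0.558 -0.18   0.   ]
scene cube_form 0.7 [226. 270.] [0.574 0.178 0.   ]
1.1 [ 0.23791376 -0.60491051  0.24129281] [[ 0.931  0.366  0.   ]
 [ 0.366 -0.931 -0.   ]
 [-0.     0.    -1.   ]] 0.08672468858473029
```

View pics/top.png

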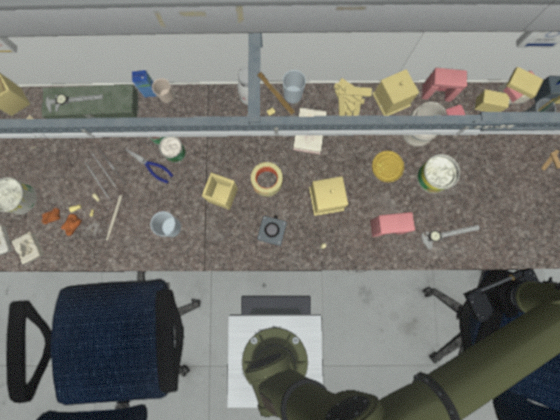

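View pics/scene.png

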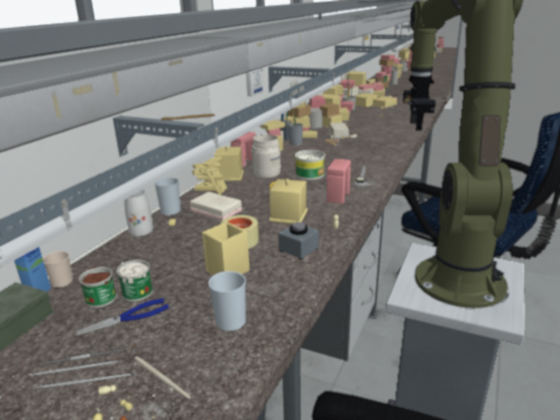

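The top view shows the form at (219,190), mould at (329,195), call box at (271,230), cup at (165,224) and arch at (393,224). The figure is at (323,246) and the tape at (267,178). The scene view agrees, with the sprue at about (287,182). I'll refine these positions with depth.

```bash
python3 - <<'E'
from h import *
c=env.camera('top')
def seg(name,px,zmin,zmax,R):
    P=[]
    for v in range(px[1]-R,px[1]+R+1):
        for u in range(px[0]-R,px[0]+R+1):
            if c['depth'][v,u]>0:
                p=ray_pt(c,[u,v])
                if zmin<p[2]<zmax:P.append(p)
    P=np.array(P)
    if len(P): print(name,len(P),'mean',P.mean(0).round(3),'min',P.min(0).round(3),'max',P.max(0).round(3))
seg('button',(271,230),.07,.1,14); seg('box',(271,230),.045,.07,18)
seg('mould',(329,195),.1,.115,25); seg('sprue',(329,195),.116,.14,25)
seg('form',(219,190),.1,.13,22)
for n,a,b,d,e in (('top',170,265,190,430),('scene',150,290,190,350)):
    i=env.camera(n)['color'][a:b,d:e,::-1]; cv2.imwrite(f'pics/{n}c.png',cv2.resize(i,None,fx=3,fy=3,interpolation=cv2.INTER_CUBIC))
E
```

```text
button 174 mean [0.439 0.005 0.078] min [ 0.415 -0.02   0.07 ] max [0.463 0.03  0.088]
box 443 mean [0.438 0.005 0.061] min [ 0.39  -0.044  0.047] max [0.488 0.054 0.07 ]
mould 860 mean [ 0.555 -0.187  0.109] min [ 0.503 -0.244  0.1  ] max [ 0.611 -0.133  0.115]
sprue 15 mean [ 0.56  -0.192  0.125] min [ 0.555 -0.223  0.116] max [ 0.566 -0.177  0.129]
form 290 mean [0.572 0.18  0.115] min [0.518 0.128 0.1  ] max [0.625 0.231 0.124]
```

View pics/topc.png

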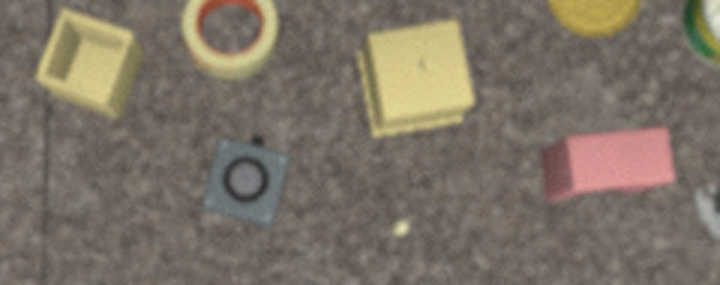

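```bash
python3 -m handwheel '0 0 0 0.02 0.045 0 0.1;0 0 0 0.02 0.045 0 0;0 0 0 0.02 0.045 0 0;0 0 0 0.02 0.045 0 0;0 0 0 0.02 0.045 0 0;0 0 0 0.02 0.045 0 0;0 0 0 0.02 0.045 0 0;0 0 0 0.02 0.045 0 0' 20
```

```text
t: 2.05
ee_pos: [0.3985, -0.243, 0.2417]
tool_rot: [[0.931, 0.366, 0.001], [0.366, -0.931, -0.001], [0.0, 0.001, -1.0]]
contact_force: [1.4, -1.0, -0.3]
opening: 0.0308
grasp_force: 0.0
```

The crop shows the button centre at about (272,230), the sprue at (330,192) and the form mouth at (219,190), which matches the depth segments. Next I'll move above the button.

```bash
python3 -m handwheel '0 0 0 0.01 0.041 0 0;0 0 0 0.01 0.041 0 0;0 0 0 0.01 0.041 0 0;0 0 0 0.01 0.041 0 0;0 0 0 0 0.041 -0.02 0;0 0 0 0 0.041 -0.02 0;0 0 0 0 0 -0.02 0;0 0 0 0 0 0 0'; python3 - <<'E'
from h import *
s=env.observe(); c=env.camera('wrist'); cv2.imwrite('pics/w1.png',c['color'][...,::-1])
T=np.eye(4);T[:3,:3]=s['tool_rot'];T[:3,3]=s['ee_pos'];T=T@np.array(c['hand_eye']); print(s['t'],s['ee_pos'],s['opening'])
for t in ('call_button_top','sprue','form_mouth'):
    for r in env.pinpoint(t,'wrist'): print(t,r,ray_pt(c,r['position'],Z[t],T).round(4))
E
```

```text
t: 2.85
ee_pos: [0.4361, 0.0021, 0.1793]
tool_rot: [[0.929, 0.369, -0.004], [0.369, -0.929, -0.0], [-0.004, -0.001, -1.0]]
contact_force: [0.1, -0.9, 0.2]
opening: 0.0006
grasp_force: 0.0
2.85 [0.43607441 0.00213851 0.17933358] 0.0006481899351791077
call_button_top {'position': [267.7, 207.9], 'p': 0.76} [0.4361 0.0102 0.082 ]
```

View pics/w1.png

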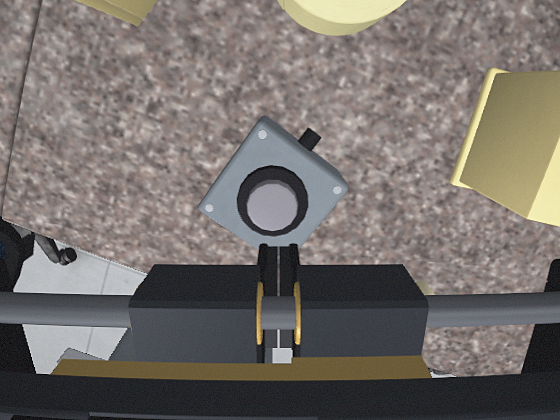

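The wrist view shows the button centre at about (273,205), near (0.438, 0.006). I'll descend to it.

```bash
python3 -m handwheel '0 0 0 0.002 0.003 -0.03 0;0 0 0 0 0 -0.03 0;0 0 0 0 0 -0.015 0;0 0 0 0 0 -0.003 0;0 0 0 0 0 -0.002 0;0 0 0 0 0 -0.002 0;0 0 0 0 0 -0.001 0;0 0 0 0 0 0 0'
```

```text
t: 3.85
ee_pos: [0.4411, 0.0037, 0.0993]
tool_rot: [[0.931, 0.366, 0.003], [0.366, -0.931, -0.001], [0.002, 0.002, -1.0]]
contact_force: [1.1, -0.3, 2.8]
opening: 0.0005
grasp_force: 1.2
```

```bash
python3 -m handwheel '0 0 0 0 0 -0.002 0;0 0 0 0 0 -0.002 0;0 0 0 0 0 -0.001 0;0 0 0 0 0 -0.001 0;0 0 0 0 0 -0.001 0;0 0 0 0 0 0 0;0 0 0 0 0 0 0;0 0 0 0 0 0 0'
```

```text
t: 4.65
ee_pos: [0.4413, 0.0037, 0.0946]
tool_rot: [[0.931, 0.366, 0.001], [0.366, -0.931, -0.002], [0.0, 0.003, -1.0]]
contact_force: [-7.4, -1.8, 29.1]
opening: 0.0004
grasp_force: 14.5
```

It bottomed out at 29 N, so the button is fully down. Now I'll release it and go toward the sprue at a safe height.

```bash
python3 -m handwheel '0 0 0 0 0 0.01 0;0 0 0 0 0 0.03 0;0 0 0 0 0 0.04 0;0 0 0 0 0 0.045 0;0 0 0 0.02 -0.03 0.02 0;0 0 0 0.02 -0.03 0 0;0 0 0 0.02 -0.03 0 0;0 0 0 0 0 0 0'; python3 - <<'E'
from h import *
s=env.observe(); c=env.camera('wrist'); cv2.imwrite('pics/w2.png',c['color'][...,::-1])
T=np.eye(4);T[:3,:3]=s['tool_rot'];T[:3,3]=s['ee_pos'];T=T@np.array(c['hand_eye']); print(s['t'],s['ee_pos'],s['contact_force'])
for t in ('call_button_top','sprue','form_mouth'):
    for r in env.pinpoint(t,'wrist'): print(t,r,ray_pt(c,r['position'],Z[t],T).round(4))
E
```

```text
t: 5.45
ee_pos: [0.5007, -0.0905, 0.2351]
tool_rot: [[0.933, 0.36, -0.001], [0.36, -0.933, 0.001], [-0.001, -0.001, -1.0]]
contact_force: [-0.3, 0.4, -0.1]
opening: 0.0004
grasp_force: 0.0
5.45 [ 0.50073572 -0.09048635  0.23509613] [-0.33814324  0.35147248 -0.13329814]
call_button_top {'position': [145.3, 218.4], 'p': 0.88} [0.4363 0.0078 0.082 ]
sprue {'position': [435.5, 186.1], 'p': 0.73} [ 0.5562 -0.1897  0.126 ]
```

View pics/w2.png

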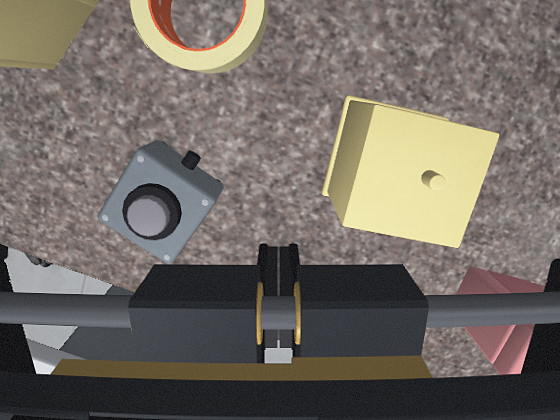

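The button is up again, with its top at (148,214). The sprue top is at about (437,182), near (0.557, -0.190). I'll point there, keeping the tip about 35 mm above it, and dwell.

```bash
python3 -m handwheel '0 0 0 0.019 -0.033 0 0;0 0 0 0.019 -0.033 0 0;0 0 0 0.019 -0.033 0 0;0 0 0 0 0 -0.03 0;0 0 0 0 0 -0.02 0;0 0 0 0 0 -0.005 0;0 0 0 0 0 0 0;0 0 0 0 0 0 0'
for i in 1 2 3; do python3 -m handwheel '0 0 0 0 0 0 0;0 0 0 0 0 0 0;0 0 0 0 0 0 0;0 0 0 0 0 0 0;0 0 0 0 0 0 0;0 0 0 0 0 0 0;0 0 0 0 0 0 0;0 0 0 0 0 0 0' | head -2; done; python3 - <<'E'
from h import *
c=env.camera('wrist'); cv2.imwrite('pics/w3.png',c['color'][...,::-1])
c=env.camera('scene'); cv2.imwrite('pics/s3.png',cv2.resize(c['color'][100:280,190:370,::-1],None,fx=3,fy=3,interpolation=2))
E
```

```text
t: 6.45
ee_pos: [0.5576, -0.1842, 0.1827]
tool_rot: [[0.93, 0.367, 0.002], [0.367, -0.93, -0.001], [0.001, 0.001, -1.0]]
contact_force: [-0.4, -0.8, 0.8]
opening: 0.0004
grasp_force: 0.0
t: 7.25
ee_pos: [0.5569, -0.1849, 0.1812]
t: 8.05
ee_pos: [0.5569, -0.1849, 0.1813]
t: 8.85
ee_pos: [0.5569, -0.1849, 0.1813]
```

View pics/s3.png

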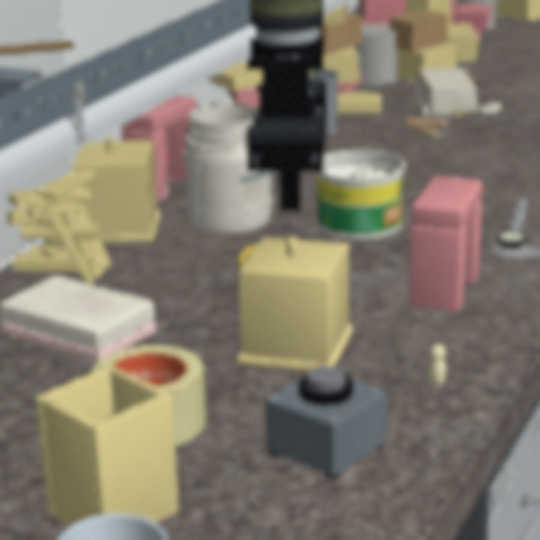

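The fingers point right above the sprue pin (290,245 in the crop). They are 5 mm off in y, so I'll trim that and dwell again.

```bash
python3 -m handwheel '0 0 0 0 -0.005 -0.003 0;0 0 0 0 0 0 0;0 0 0 0 0 0 0;0 0 0 0 0 0 0;0 0 0 0 0 0 0;0 0 0 0 0 0 0;0 0 0 0 0 0 0;0 0 0 0 0 0 0'
for i in 1 2 3; do python3 -m handwheel '0 0 0 0 0 0 0;0 0 0 0 0 0 0;0 0 0 0 0 0 0;0 0 0 0 0 0 0;0 0 0 0 0 0 0;0 0 0 0 0 0 0;0 0 0 0 0 0 0;0 0 0 0 0 0 0' | head -2; done
python3 -m handwheel '0 0 0 0 0 0.03 0;0 0 0 0 0 0.03 0;0 0 0 0 0.048 0 0;0 0 0 0 0.048 0 0;0 0 0 0 0.048 0 0;0 0 0 0 0.048 0 0;0 0 0 0 0.048 0 0;0 0 0 0 0 0 0'; python3 - <<'E'
from h import *
s=env.observe(); c=env.camera('wrist'); cv2.imwrite('pics/w4.png',c['color'][...,::-1])
T=np.eye(4);T[:3,:3]=s['tool_rot'];T[:3,3]=s['ee_pos'];T=T@np.array(c['hand_eye']); print(s['t'],s['ee_pos'],s['contact_force'])
for t in ('sprue','form_mouth'):
    for r in env.pinpoint(t,'wrist'): print(t,r,ray_pt(c,r['position'],Z[t],T).round(4))
E
```

```text
t: 9.75
ee_pos: [0.557, -0.1899, 0.1784]
tool_rot: [[0.931, 0.366, 0.0], [0.366, -0.931, -0.0], [0.0, 0.0, -1.0]]
contact_force: [-0.8, 0.3, 0.5]
opening: 0.0004
grasp_force: 0.0
t: 10.55
ee_pos: [0.557, -0.1899, 0.1783]
t: 11.35
ee_pos: [0.557, -0.1899, 0.1783]
t: 12.15
ee_pos: [0.5569, -0.1899, 0.1783]
t: 12.95
ee_pos: [0.5558, 0.0598, 0.2391]
tool_rot: [[0.926, 0.378, 0.001], [0.378, -0.926, 0.004], [0.003, -0.004, -1.0]]
contact_force: [-0.1, 0.8, 1.0]
opening: 0.0005
grasp_force: 0.0
12.95 [0.55583714 0.05977934 0.23912311] [-0.14687133  0.80515628  0.95122718]
form_mouth {'position': [130.1, 122.6], 'p': 0.93} [0.5709 0.1813 0.118 ]
```

View pics/w4.png

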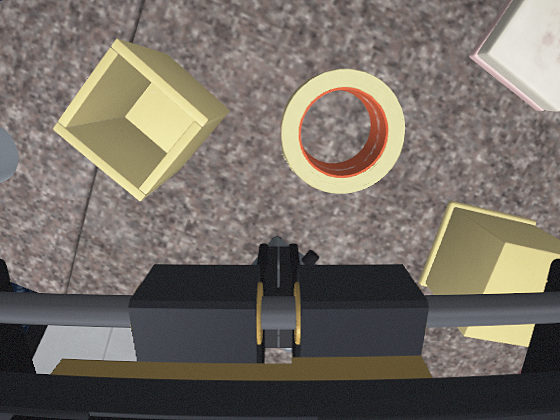

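The form's rim corners centre on about (131,121), near (0.571, 0.181). I'll move there.

```bash
python3 -m handwheel '0 0 0 0.005 0.04 0 0;0 0 0 0.005 0.04 0 0;0 0 0 0.004 0.04 0 0;0 0 0 0 0 -0.03 0;0 0 0 0 0 -0.025 0;0 0 0 0 0 -0.011 0;0 0 0 0 0 0 0;0 0 0 0 0 0 0'
```

```text
t: 13.9
ee_pos: [0.5718, 0.169, 0.1731]
tool_rot: [[0.931, 0.364, 0.001], [0.364, -0.931, -0.0], [0.001, 0.0, -1.0]]
contact_force: [0.3, -0.2, 0.2]
opening: 0.0003
grasp_force: 0.0
```

```bash
python3 -m handwheel '0 0 0 0 0.012 0 0;0 0 0 0 0 0 0;0 0 0 0 0 0 0;0 0 0 0 0 0 0;0 0 0 0 0 0 0;0 0 0 0 0 0 0;0 0 0 0 0 0 0;0 0 0 0 0 0 0'
for i in 1 2 3; do python3 -m handwheel '0 0 0 0 0 0 0;0 0 0 0 0 0 0;0 0 0 0 0 0 0;0 0 0 0 0 0 0;0 0 0 0 0 0 0;0 0 0 0 0 0 0;0 0 0 0 0 0 0;0 0 0 0 0 0 0' | head -2; done
python3 - <<'E'
from h import *
c=env.camera('scene'); cv2.imwrite('pics/s5.png',cv2.resize(c['color'][100:300,170:370,::-1],None,fx=3,fy=3,interpolation=2))
E
```

```text
t: 14.7
ee_pos: [0.5709, 0.182, 0.1722]
tool_rot: [[0.931, 0.366, -0.0], [0.366, -0.931, -0.0], [-0.0, 0.0, -1.0]]
contact_force: [-0.6, 0.4, -0.6]
opening: 0.0007
grasp_force: 0.0
t: 15.5
ee_pos: [0.5709, 0.1821, 0.1723]
t: 16.3
ee_pos: [0.5709, 0.1821, 0.1723]
t: 17.1
ee_pos: [0.5709, 0.1821, 0.1723]
```

View pics/s5.png

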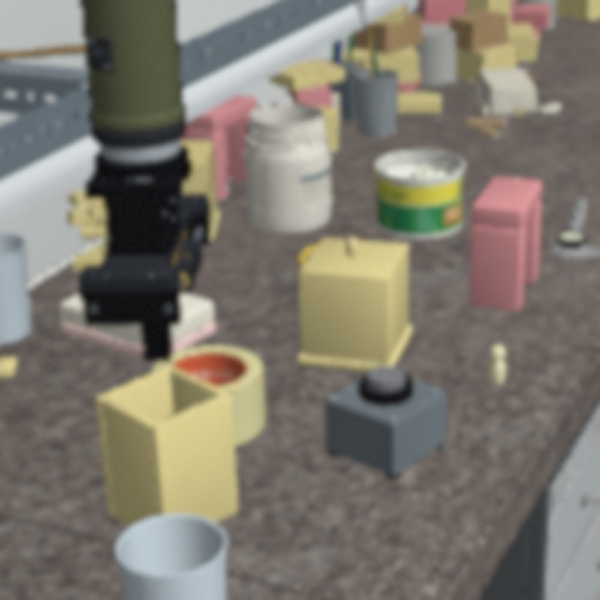

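The finger is above the form mouth, and all objects are undisturbed. I'll check the alignment numerically.

```bash
python3 - <<'E'
from h import *
for n in('scene','top'):
    c=env.camera(n); T=np.linalg.inv(c['cam_to_world'])
    K=np.array([[c['fx'],0,c['cx']],[0,c['fy'],c['cy']],[0,0,1]])
    for nm,p in(('tip',[.571,.182,.153]),('mouth',[.571,.182,.118])):
        q=T@np.r_[p,1]; print(n,nm,cv2.projectPoints(np.array([[q[0],-q[1],-q[2]]]),np.zeros(3),np.zeros(3),K,np.array(c['dist'],float))[0].ravel().round(1))
    print(env.pinpoint('form_mouth',n)[:1])
E
```

```text
scene tip [222.1 219.2]
scene mouth [223.2 231.4]
[{'position': [228.0, 230.7], 'p': 0.6}]
top tip [215.4 185.5]
top mouth [217.1 187.8]
[]
```

```bash
python3 -c "
from station import env
print(env.close_job())"
```

```text
the job is handed in; nothing more can be done
None
```

I pressed the call button fully down and released it. I then pointed at the sprue pin and the square form's mouth for over two seconds each, and handed the job in while still pointing at the form, at about 17 s.

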